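Put the drill case away in the bench cupboard

TASK

Swing the little bench cupboard's door wide open by about a right angle, then put the black drill case away inside, upright on the bench and with its whole length behind the mouth so that the door could be shut on it. Leave the door standing open, and leave the other things on the bench and on the cupboard where they are.

Things in the scene. Friction and masses are not known exactly. Their poses are not given: they have to be found in the camera images.
- cupboard: low plywood bench cupboard, fixed: 200 wide (y), 200 deep (x), 105 high, walls 12, no floor (things slide in on the bench). Origin: centre of its underside; x points from the mouth (at x = -100) to the back wall (inner face x = +88); 176 wide inside. The top board covers only x = -40 to +100: the first 60 behind the mouth is open above, between the side walls. All sizes here in mm
- door (a joint): angle (rad) of the cupboard's upright wooden door, 200 wide, 12 thick, top edge 105 above the bench: 0 shut over the mouth, grows as it swings outward (counter-clockwise seen from above), stop at 1.9. May start slightly ajar (up to 0.25). No latch; a slightly stiff hinge (0.12 N m) keeps it where it is left
- door_hinge (a point): point on the door's vertical hinge axis, at the inner face of the door, 82 above the bench: x = -100, y = -100 in the cupboard's frame. It turns with the door: its yaw is the cupboard's yaw plus the door angle
- door_handle (a point): middle of the handle, a level steel bar 12 thick, 90 long, 82 above the bench, parallel to the door and 45 out from its outer face (gap behind the bar 39), on two posts 40 either side of the middle (10 thick, so 70 free between). In the frame of point door_hinge it lies at x = -57, y = +135, and so circles the hinge as the door turns
- case: closed drill case, a plain black box with grey seam and steel latches, 150 long (x), 64 wide (y), 76 high, 0.4 to 0.75 kg, standing loose on the bench before the cupboard, clear of the door's swing, its long axis within 20 degrees of the cupboard's x axis. Origin: centre of its underside. Both ends alike; it slides on the bench when pushed
- case_corner0 (a point): bottom corner of the case, at x, y = +75, +32 in its frame
- case_corner1 (a point): bottom corner of the case, at x, y = +75, -32 in its frame
- case_corner2 (a point): bottom corner of the case, at x, y = -75, +32 in its frame
- case_corner3 (a point): bottom corner of the case, at x, y = -75, -32 in its frame
- pencil_tin: blue pencil tin, 72 across, 105 high with pencils up to about 175; origin under its centre; leave alone
- spray_bottle: white spray bottle, 84 across, 230 high; origin under its centre; leave alone
- clip_stand: soldering clip stand, red base 120 x 70 and arms 120 wide at 105 high; origin under its base; leave alone
- tape_roll: roll of tape lying on the back of the cupboard's top board, 90 across, 24 high, its top 129 above the bench; origin under its centre; leave alone
- multimeter: yellow multimeter lying flat, 150 x 75 x 32; origin under its centre; leave alone
- screwdriver: screwdriver lying on the bench, 190 long along its x; leave alone
Things that resemble listed ones, but are neither listed nor needed, are in the scene too. Leave any purple look-alike of the case alone.

How it is judged:
By the outcome, as a careful person would: the job done as asked, in the order asked, and still so for the second after the job is handed in, with the robot touching nothing.
It also fails if it takes over 58 s, if anything falls off the work surface, if the arm or the gripper's body presses on something with over 40 N, if the wrist force passes 120 N, or if a joint passes its speed limit or range.

ROBOT

A 7-joint arm with a two-finger parallel gripper is mounted at the origin on the work surface. World frame = base frame: x ahead of the robot, y to its left, z up, the work surface at z = 0. Lengths are in m, angles in rad, forces in N, time in s.
With the tool pointing down it reaches from about 0.425 to 0.875 m from the base axis. Payload 4.7 kg.
Tool frame: the origin (TCP) lies on the centre line of the jaws, within the pads' length; the fingertips stand ahead of it and the grasp point (between the pads) lies 2 mm behind it (nose_length is the z of the fingertips in the tool frame, in m); z points along the fingers, y is the line along which they close (so a half turn about z gives the same grasp; the last joint's range is limited). The gripper opens to 87 mm and grips with 3 to 60 N. Pads are 19 mm wide; open, the fingers measure 117 mm over their backs; the gripper's body (75 mm by 190 mm) begins 51 mm behind the grasp point.
Start: joints at [1.254, 0.321, -0.07, 1.45, 0.023, 1.371, -0.057], TCP at [0.211, -0.615, 0.24] pointing down, gripper open.
Joint ranges: [-2.86, 2.86], [-0.3, 2.09], [-1.38, 1.24], [0.06, 2.45], [-1.56, 4.7], [0.09, 2.05], [-2.69, 2.69]. Speed limits (rad/s): [2.57, 2.57, 3.14, 3.14, 3.14, 3.14, 3.14].

INTERFACE

Orientations are given as a rotation vector (axis times angle).
In Python, from bench import * gives the robot as it stands.
- The arm moves only by the tool send_rows, never from a script. Its arguments are lists of equal length, an entry for each row: "xyz": the shift along the tool's x, y, z in mm, a list of three; "dr": the turn, a rotation vector about the tool's x, y, z in rad, a list of three. A call has exactly 10 rows; each row is the pose to reach, as a shift and turn from the pose commanded when the call began, along the tool's axes at that moment; what a row does not reach only later rows make up. A row lasts 1/12 s, in which the tool goes at most 41.7 mm and 7.16 degrees, less where a joint would pass 70% of its speed; a pose out of reach is approached as far as the arm can. A call with a gripper value outside its range is refused whole. "jaw" is the finger opening in mm, from 0 to 87, set as the call begins (left out, the last holds). The fingers move at their own pace and stop on an object; "grip_force" is the grip in N (left out, the last holds). Time passes only in rows, so rows that repeat a pose let the fingers close, or fill a call up. It gives the time, the measured TCP pose, the force, the opening and the grip force at its end, in the units of the state.
- get_state(): the state, without advancing time (a new reading comes with each control period).
- get_image(name): name is "scene" or "top"; returns the picture (480x640x3 uint8, red, green, blue); there is no depth.
- calibration(name): a dict with "vfov" (degrees; the focal length in pixels is half the picture's height over the tangent of half this angle, whatever the lens; pixels are square), "cx", "cy" (the principal point, pixels), "k1" (the pictures are not rectified: a ray, as slopes to the right and down, at radius r is drawn at 1 + k1 r^2 times it, then the intrinsics apply), "rvec" (rotation vector, rad) and "tvec" (3), from world to camera coordinates, as OpenCV has them. Camera axes: x right, y down, z forward; pixel columns grow to the right and rows downward; lengths in m; the calibration is good to about 2 mm. A picture is of the moment at which its call begins. calibration takes no time and is no camera call.
- close_job(): hands the job in; it is judged then, once.
The state is a dict: "time": time; "joint_positions": joint angles; "qd": joint speeds; "joint_torque": joint torques, N m; "position": TCP position; "tool_rot": TCP orientation; "ft_force": force on the tool from outside, world axes, zero at the start; "torque": the same for the moment, N m; "grip_width": opening from 0.0 (shut) to 1.0 (fully open); "grip_force": force on a finger pad.
Only numpy, scipy, OpenCV 4.12 (cv2) and the standard library are available. Lean on these libraries where they do the work, as an engineer would, in place of code of your own. Each camera call takes 0.05 s, during which the arm holds its last target. There are 200 camera calls.

## Working session

There is one attempt and no reset: what is moved stays moved. The work goes in short steps, Python scripts to look and compute and a tool call to move; the robot and the scene stay as the last step left them, time stands still between calls to the robot, and variables do not carry over. Pictures are saved under pics/ and viewed, at most 10 in all, crops included, and the job is handed in when it is done.

Besides the shell and the picture viewer there is one more tool, called after "Call:" in YAML: its name, and indented under it one key for each argument. send_rows: Moves the arm, as the interface text tells. Its arguments: {"type":"object","properties":{"xyz":{"type":"array"},"dr":{"type":"array"},"jaw":{"type":"number"},"grip_force":{"type":"number"}},"required":["xyz","dr"]}

```bash
ls; mkdir -p pics; python3 - <<'E'
from bench import *
import cv2,json
for n in ("scene","top"):
    im=get_image(n); cv2.imwrite(f"pics/{n}0.png",im[:,:,::-1]); print(n,calibration(n))
print(get_state())
E
```

```text
pics
scene {'vfov': 45.594589478544506, 'cx': 331.56080173783283, 'cy': 246.84014534806803, 'k1': -0.12994983963085538, 'rvec': array([ 2.23945245,  0.76411813, -0.31731809]), 'tvec': array([-0.42728273, -0.20390372,  1.65839592])}
top {'vfov': 47.487816340542814, 'cx': 318.56465806388894, 'cy': 234.92648433852943, 'k1': 0.054085349684504264, 'rvec': array([ 2.13070605, -2.18058916,  0.11507119]), 'tvec': array([-0.02339186,  0.59449136,  1.38793584])}
{'time': 0.1, 'joint_positions': array([ 1.25408756,  0.32177448, -0.07008143,  1.45154449,  0.0226229 ,
        1.37080839, -0.05689676]), 'qd': array([ 8.78274448e-04,  6.50290316e-04, -3.95346093e-04, -3.61871480e-03,
       -1.67654052e-04,  1.98151819e-03, -5.49641635e-05]), 'joint_torque': array([-5.85068465e-04, -4.92571807e+01, -4.06141123e-01, -3.13399351e+01,
       -6.42345124e-02,  3.95269110e-02,  1.18883095e-04]), 'position': array([ 0.21091998, -0.61433474,  0.23855849]), 'tool_rot': array([-3.09702941e+00, -5.17037021e-01,  6.31213451e-04]), 'ft_force': array([ 0.38222274,  0.39480272, -1.47262219]), 'torque': array([-0.0032448 ,  0.06202115,  0.01446503]), 'grip_force': 0.0, 'grip_width': 1.001257303755913}
```

View pics/top0.png

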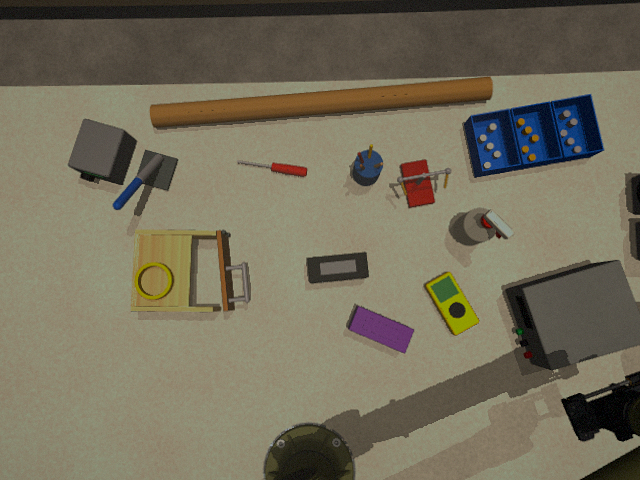

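View pics/scene0.png

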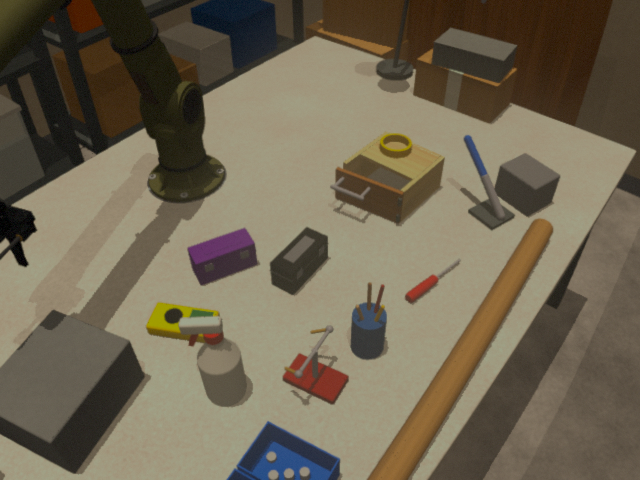

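The top view shows the cupboard at (185,270) with its mouth to the right, the door slightly ajar at (227,270) and the handle bar at (246,283). There are two candidates for the case: black with grey top and latches at (337,267), and purple at (380,328). The black one fits the description, and the crop should confirm it.

```bash
cat > h.py <<'E'
from bench import *
import cv2,numpy as np
from scipy.spatial.transform import Rotation as R
def cam(n):
    c=calibration(n); f=240/np.tan(np.radians(c['vfov']/2))
    K=np.array([[f,0,c['cx']],[0,f,c['cy']],[0,0,1.]]); D=np.array([c['k1'],0,0,0,0.])
    return K,D,cv2.Rodrigues(c['rvec'])[0],c['tvec']
def ray(n,px,z):
    K,D,Rm,t=cam(n); p=cv2.undistortPoints(np.array(px,float).reshape(-1,1,2),K,D).reshape(-1,2)
    d=np.c_[p,np.ones(len(p))]@Rm; o=-Rm.T@t
    return o+d*((z-o[2])/d[:,2])[:,None]
def proj(n,P):
    K,D,Rm,t=cam(n); return cv2.projectPoints(np.array(P,float).reshape(-1,1,3),cv2.Rodrigues(Rm)[0],t,K,D)[0].reshape(-1,2)
def crop(n,im,x0,y0,x1,y1,s):
    cv2.imwrite(n,cv2.resize(im[y0:y1,x0:x1,::-1],None,fx=s,fy=s,interpolation=cv2.INTER_CUBIC))
def st():
    s=get_state(); print('t',s['time'],'p',s['position'].round(4),'\nR',R.from_rotvec(s['tool_rot']).as_matrix().round(3),'F',s['ft_force'].round(1),'gw',s['grip_width'],s['grip_force'])
E
python3 - <<'E'
from h import *
im=cv2.imread('pics/top0.png')[:,:,::-1]
crop('pics/c1.png',im,120,215,380,345,3)
g=im.max(2).astype(int); sub=np.zeros(g.shape,np.uint8); sub[235:300,295:380]=(g[235:300,295:380]<75)
n,l,s,c=cv2.connectedComponentsWithStats(sub); k=1+s[1:,4].argmax(); print(s[k],c[k])
cn=max(cv2.findContours((l==k).astype(np.uint8),0,2)[0],key=cv2.contourArea)
r=cv2.minAreaRect(cn); print(r, cv2.boxPoints(r))
E
```

```text
[ 307  252   62   31 1086] [337.15469613 267.68508287]
((337.3922424316406, 267.5007629394531), (25.661283493041992, 60.00642395019531), 84.4006576538086) [[306.2803  257.6588 ]
 [366.0004  251.80388]
 [368.50418 277.3427 ]
 [308.7841  283.19763]]
```

View pics/c1.png

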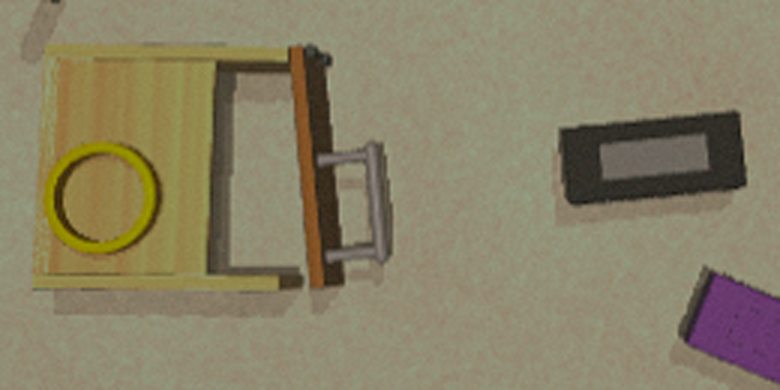

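The crop confirms the black case, with its top at crop (560–745, 112–203). It also shows the door top edge from (290,48) to (311,287) and the handle bar from (375,145) to (385,258).

```bash
python3 - <<'E'
from h import *
def q(l,z):
    P=ray('top',np.array(l)/3.+[120,215],z); print((P*1000).round(0).tolist()); return P
print('cup: back far, back near, front far outer, front near outer'); c=q([(48,45),(35,289),(290,47),(279,290)],.105)
print('door hinge inner, free inner, hinge outer, free outer');d=q([(290,48),(311,288),(303,48),(323,286)],.105)
print('handle ends');h=q([(373,143),(385,262)],.088); print(h.mean(0))
print('case top');k=ray('top',[[306.3,257.7],[366,251.8],[368.5,277.3],[308.8,283.2]],.076);print((k*1000).round(0))
k=ray('top',[[560/3+120,130/3+215],[740/3+120,112/3+215],[746/3+120,186/3+215],[569/3+120,203/3+215]],.076);print((k*1000).round(0),k.mean(0))
a=lambda v:np.degrees(np.arctan2(v[1],v[0]))
print('cup x yaw',a(c[0]-c[2]),a(c[1]-c[3]),'y yaw',a(c[0]-c[1])+180,'door y',a(d[1]-d[0]),a(d[3]-d[2]),'handle',a(h[1]-h[0]),'case', a(k[0]-k[1]),a(k[3]-k[2]))
st()
E
```

```text
cup: back far, back near, front far outer, front near outer
[[609.0, 414.0, 105.0], [409.0, 421.0, 105.0], [602.0, 215.0, 105.0], [403.0, 224.0, 105.0]]
door hinge inner, free inner, hinge outer, free outer
[[601.0, 215.0, 105.0], [404.0, 198.0, 105.0], [601.0, 204.0, 105.0], [406.0, 188.0, 105.0]]
handle ends
[[522.0, 149.0, 88.0], [424.0, 140.0, 88.0]]
[0.47303473 0.14445039 0.088     ]
case top
[[ 532.   -5.   76.]
 [ 543. -156.   76.]
 [ 479. -160.   76.]
 [ 468.  -10.   76.]]
[[ 530.   -6.   76.]
 [ 542. -158.   76.]
 [ 480. -161.   76.]
 [ 469.  -13.   76.]] [ 0.50528012 -0.08425174  0.076     ]
cup x yaw 88.16159493608946 88.27091443501426 y yaw 178.08134587949124 door y -175.0144576444498 -175.26438373918938 handle -174.55711258831582 case 94.39168602894648 94.17737200618748
t 0.1 p [ 0.2109 -0.6143  0.2386] 
R [[ 0.946  0.325 -0.001]
 [ 0.325 -0.946  0.002]
 [-0.    -0.002 -1.   ]] F [ 0.4  0.4 -1.5] gw 1.001257303755913 0.0
```

```bash
cat >> h.py <<'E'
def go(x,y,z,yaw):
    "shift (mm, tool axes) and turn to reach world mm pose, tool down, tool x at yaw deg"
    s=get_state(); A=R.from_rotvec(s['tool_rot']); c,n=np.cos(np.radians(yaw)),np.sin(np.radians(yaw))
    B=R.from_matrix(np.array([[c,n,0],[n,-c,0],[0,0,-1.]]))
    print('shift',A.inv().apply(np.array([x,y,z])-1000*s['position']).round(1),'turn',(A.inv()*B).as_rotvec().round(3))
E
python3 - <<'E'
from h import *
import bench; print([k for k in dir(bench) if k[0]!='_'], getattr(bench,'nose_length',None))
print((ray('top',[[503,285],[535,368],[475,226]],.15)*1000).round())
go(330,-450,350,55)
E
```

```text
['MotionError', 'calibration', 'close_job', 'get_image', 'get_state', 'nose_length'] 0.017
[[ 452. -468.  150.]
 [ 261. -527.  150.]
 [ 593. -411.  150.]]
shift [ 166.  -116.9 -111.3] turn [-0.002 -0.    -0.629]
```

Call:
send_rows:
  xyz:
    - [0, 0, -35]
    - [0, 0, -70]
    - [0, 0, -100]
    - [20, -14, -111]
    - [45, -32, -111]
    - [70, -50, -111]
    - [95, -67, -111]
    - [120, -85, -111]
    - [145, -102, -111]
    - [166, -117, -111]
  dr:
    - [0, 0, 0]
    - [0, 0, 0]
    - [0, 0, -0.06]
    - [0, 0, -0.14]
    - [0, 0, -0.22]
    - [0, 0, -0.3]
    - [0, 0, -0.38]
    - [0, 0, -0.46]
    - [0, 0, -0.54]
    - [0, 0, -0.63]
  jaw: 0

```text
time: 0.93
position: [0.3315, -0.448, 0.3502]
tool_rot: [-2.781, -1.459, -0.001]
ft_force: [0.6, -0.0, 0.7]
grip_width: 0.326
grip_force: 0.0
```

```bash
python3 - <<'E'
from h import *
st(); go(450,-150,300,88); go(450,245,230,88)
E
```

```text
t 0.9333 p [ 0.3315 -0.448   0.3502] 
R [[ 0.568  0.823 -0.   ]
 [ 0.823 -0.568  0.001]
 [ 0.001 -0.    -1.   ]] F [ 0.6 -0.   0.7] gw 0.32575084584005753 0.0
shift [312.5 -71.8  50.4] turn [-0.    -0.001 -0.569]
shift [ 637.5 -296.2  120.8] turn [-0.    -0.001 -0.569]
```

Call:
send_rows:
  xyz:
    - [31, -7, 0]
    - [62, -14, 5]
    - [94, -21, 10]
    - [125, -29, 15]
    - [156, -36, 20]
    - [188, -43, 25]
    - [219, -50, 32]
    - [250, -57, 40]
    - [281, -65, 45]
    - [312, -72, 50]
  dr:
    - [0, 0, -0.057]
    - [0, 0, -0.114]
    - [0, 0, -0.171]
    - [0, 0, -0.228]
    - [0, 0, -0.285]
    - [0, 0, -0.342]
    - [0, 0, -0.4]
    - [0, 0, -0.456]
    - [0, 0, -0.513]
    - [0, 0, -0.57]

```text
time: 1.77
position: [0.4497, -0.1516, 0.2998]
tool_rot: [-2.262, -2.179, 0.001]
ft_force: [0.7, -0.1, -0.2]
grip_width: 0.007
grip_force: 0.0
```

```bash
python3 - <<'E'
from h import *
st(); go(450,242,200,88)
E
```

```text
t 1.7667 p [ 0.4497 -0.1516  0.2998] 
R [[ 0.037  0.999 -0.001]
 [ 0.999 -0.037 -0.   ]
 [-0.    -0.001 -1.   ]] F [ 0.7 -0.1 -0.2] gw 0.006701068144678622 0.0
shift [393.3 -14.3  99.8] turn [-0.001  0.    -0.002]
```

Call:
send_rows:
  xyz:
    - [40, -1, 10]
    - [80, -3, 20]
    - [120, -4, 30]
    - [160, -6, 40]
    - [200, -7, 50]
    - [240, -9, 60]
    - [280, -10, 70]
    - [320, -12, 80]
    - [360, -13, 90]
    - [393, -14, 100]
  dr:
    - [0, 0, 0]
    - [0, 0, 0]
    - [0, 0, 0]
    - [0, 0, 0]
    - [0, 0, 0]
    - [0, 0, 0]
    - [0, 0, 0]
    - [0, 0, 0]
    - [0, 0, 0]
    - [0, 0, 0]

```text
time: 2.6
position: [0.4508, 0.2429, 0.2004]
tool_rot: [2.264, 2.178, 0.002]
ft_force: [-0.1, -0.5, -0.3]
grip_width: 0.007
grip_force: 0.0
```

```bash
python3 - <<'E'
from h import *
st(); go(450,243,90,88)
im=get_image('scene'); P=proj('scene',[get_state()['position']+[0,0,-.017]])[0]; print(P)
x,y=P.astype(int); crop('pics/s1.png',im,x-100,max(y-80,0),x+100,y+80,4)
E
```

```text
t 2.6 p [0.4508 0.2429 0.2004] 
R [[ 0.039  0.999  0.001]
 [ 0.999 -0.039  0.   ]
 [ 0.001  0.001 -1.   ]] F [-0.1 -0.5 -0.3] gw 0.0067119662281993914 0.0
shift [  0.   -0.9 110.4] turn [ 0.001 -0.001 -0.004]
[362.59437756 139.41750597]
```

View pics/s1.png

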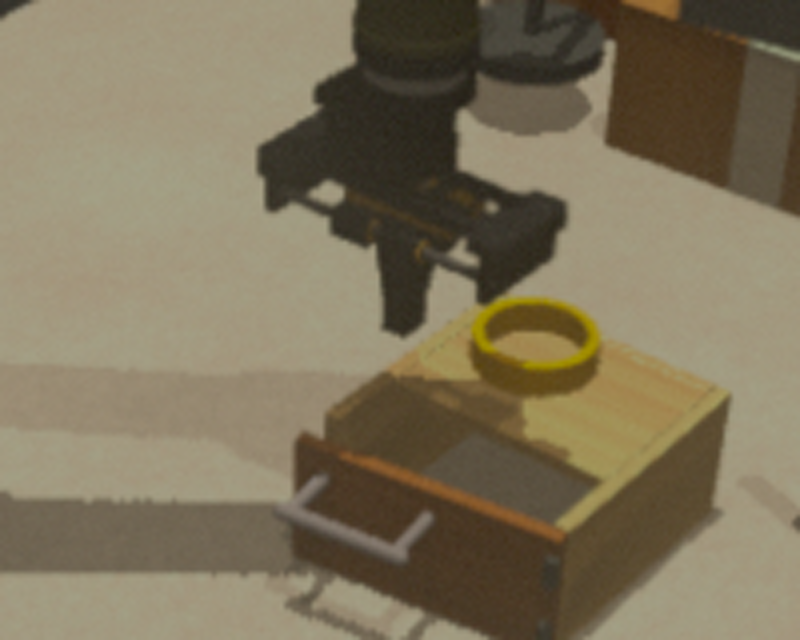

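The crop shows the closed fingertips at about crop (402,330), over the open slot behind the door. The tape is clear to the right at (535,340). I'll descend inside the mouth.

Call:
send_rows:
  xyz:
    - [0, 0, 20]
    - [0, 0, 40]
    - [0, 0, 60]
    - [0, 0, 75]
    - [0, 0, 88]
    - [0, 0, 98]
    - [0, 0, 106]
    - [0, 0, 108]
    - [0, 0, 108]
    - [0, 0, 108]
  dr:
    - [0, 0, 0]
    - [0, 0, 0]
    - [0, 0, 0]
    - [0, 0, 0]
    - [0, 0, 0]
    - [0, 0, 0]
    - [0, 0, 0]
    - [0, 0, 0]
    - [0, 0, 0]
    - [0, 0, 0]

```text
time: 3.48
position: [0.452, 0.2403, 0.0931]
tool_rot: [2.265, 2.176, 0.001]
ft_force: [0.3, 0.2, -0.4]
grip_width: 0.006
grip_force: 0.0
```

```bash
python3 - <<'E'
from h import *
st()
s=get_state(); A=R.from_rotvec(s['tool_rot'])
# finger centre at door-frame (14,150), door angle th over cup yaw 88.2
for a in (7,15,25,35,45,55,65,75,82,87,92):
    y=np.radians(88.2+a); ex=np.array([np.cos(y),np.sin(y),0]); ey=np.array([-ex[1],ex[0],0])
    P=np.array([602,215,92])+13*ex+150*ey
    print(a,P.round(),A.inv().apply(P-1000*s['position']).round())
E
```

```text
t 3.4833 p [0.452  0.2403 0.0931] 
R [[ 0.04   0.999  0.001]
 [ 0.999 -0.04   0.   ]
 [ 0.     0.001 -1.   ]] F [ 0.3  0.2 -0.4] gw 0.0056004833116528735 0.0
7 [451. 214.  92.] [-26.   1.   1.]
15 [453. 193.  92.] [-47.   3.   1.]
25 [459. 168.  92.] [-72.  10.   1.]
35 [469. 144.  92.] [-96.  21.   1.]
45 [484. 122.  92.] [-117.   36.    1.]
55 [502. 103.  92.] [-135.   55.    1.]
65 [523.  87.  92.] [-150.   77.    1.]
75 [546.  75.  92.] [-161.  101.    1.]
82 [564.  69.  92.] [-166.  118.    1.]
87 [576.  67.  92.] [-169.  131.    1.]
92 [590.  65.  92.] [-170.  144.    1.]
```

Call:
send_rows:
  xyz:
    - [-12, 0, 0]
    - [-26, 1, 0]
    - [-36, 2, 0]
    - [-47, 3, 0]
    - [-60, 6, 0]
    - [-72, 10, 0]
    - [-84, 15, 0]
    - [-96, 21, 0]
    - [-107, 28, 0]
    - [-117, 36, 0]
  dr:
    - [0, 0, 0]
    - [0, 0, 0]
    - [0, 0, 0]
    - [0, 0, 0]
    - [0, 0, 0]
    - [0, 0, 0]
    - [0, 0, 0]
    - [0, 0, 0]
    - [0, 0, 0]
    - [0, 0, 0]

```text
time: 4.32
position: [0.4838, 0.1213, 0.0934]
tool_rot: [2.264, 2.176, 0.002]
ft_force: [0.3, 2.6, 0.8]
grip_width: 0.003
grip_force: 0.7
```

Call:
send_rows:
  xyz:
    - [-9, 9, 0]
    - [-18, 19, 0]
    - [-26, 30, 0]
    - [-33, 41, 0]
    - [-39, 53, 0]
    - [-44, 65, 0]
    - [-48, 76, 0]
    - [-51, 88, 0]
    - [-52, 95, 0]
    - [-52, 98, 0]
  dr:
    - [0, 0, 0]
    - [0, 0, 0]
    - [0, 0, 0]
    - [0, 0, 0]
    - [0, 0, 0]
    - [0, 0, 0]
    - [0, 0, 0]
    - [0, 0, 0]
    - [0, 0, 0]
    - [0, 0, 0]

```text
time: 5.15
position: [0.5799, 0.0649, 0.0922]
tool_rot: [-2.266, -2.175, 0.0]
ft_force: [-0.7, -0.3, 0.5]
grip_width: 0.003
grip_force: 0.6
```

```bash
python3 - <<'E'
from h import *
st()
im=get_image('top'); cv2.imwrite('pics/t2.png',im[:,:,::-1]); crop('pics/t2c.png',im,120,180,380,345,3)
E
```

```text
t 5.15 p [0.5799 0.0649 0.0922] 
R [[ 0.041  0.999 -0.   ]
 [ 0.999 -0.041 -0.   ]
 [-0.    -0.    -1.   ]] F [-0.7 -0.3  0.5] gw 0.0032254875845776246 0.5912219965830445
```

View pics/t2c.png

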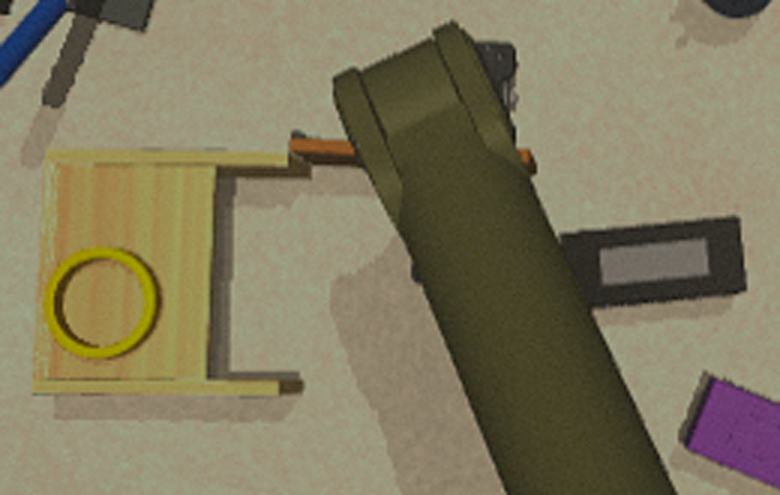

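The door edge runs from crop (290,139) to (535,152), roughly 87–90° from shut, and the case is untouched at (655,262). Next I'll retreat and go above the tail end of the case.

Call:
send_rows:
  xyz:
    - [0, -10, 0]
    - [0, -25, 0]
    - [0, -40, 0]
    - [0, -40, -25]
    - [0, -40, -60]
    - [0, -40, -90]
    - [-20, -40, -100]
    - [-60, -45, -100]
    - [-100, -50, -100]
    - [-140, -55, -100]
  dr:
    - [0, 0, 0]
    - [0, 0, 0]
    - [0, 0, 0]
    - [0, 0, 0]
    - [0, 0, 0]
    - [0, 0, 0]
    - [0, 0, 0]
    - [0, 0, -0.03]
    - [0, 0, -0.07]
    - [0, 0, -0.11]

```text
time: 6.03
position: [0.5166, -0.0725, 0.1928]
tool_rot: [2.136, 2.301, -0.002]
ft_force: [1.0, 0.3, -0.1]
grip_width: 0.007
grip_force: 0.0
```

```bash
python3 - <<'E'
from h import *
st(); go(509,-139,150,94.3)
E
```

```text
t 6.0333 p [ 0.5166 -0.0725  0.1928] 
R [[-0.074  0.997  0.   ]
 [ 0.997  0.074 -0.002]
 [-0.002 -0.    -1.   ]] F [ 1.   0.3 -0.1] gw 0.006540051324010119 0.0
shift [-65.7 -12.5  42.9] turn [-0.     0.002 -0.001]
```

Call:
send_rows:
  xyz:
    - [-15, -3, 5]
    - [-30, -6, 12]
    - [-45, -9, 20]
    - [-58, -12, 28]
    - [-66, -12, 36]
    - [-66, -12, 40]
    - [-66, -12, 40]
    - [-66, -12, 40]
    - [-66, -12, 40]
    - [-66, -12, 40]
  dr:
    - [0, 0, 0]
    - [0, 0, 0]
    - [0, 0, 0]
    - [0, 0, 0]
    - [0, 0, 0]
    - [0, 0, 0]
    - [0, 0, 0]
    - [0, 0, 0]
    - [0, 0, 0]
    - [0, 0, 0]
  jaw: 87

```text
time: 6.87
position: [0.5114, -0.1375, 0.153]
tool_rot: [2.14, 2.299, 0.001]
ft_force: [-0.6, 0.3, -0.4]
grip_width: 0.683
grip_force: 0.0
```

```bash
python3 - <<'E'
from h import *
st(); go(509,-139,66,94.3)
s=get_state();A=R.from_rotvec(s['tool_rot']).as_matrix();p=s['position']
im=get_image('scene');cv2.imwrite('pics/s3f.png',im[:,:,::-1])
crop('pics/s3.png',im,220,180,380,310,5)
# expected case top corners & open tips projected, in crop pixels
ex=np.array([np.cos(np.radians(94.3)),np.sin(np.radians(94.3))]);ey=np.array([-ex[1],ex[0]])
C=[np.r_[np.array([.505,-.084])+a*ex+b*ey,.076] for a in(.075,-.075) for b in(.032,-.032)]
print(((proj('scene',C)-[220,180])*5).round())
T=[p+A@[0,b,.017] for b in(-.0435,.0435)]; print(((proj('scene',T)-[220,180])*5).round())
E
```

```text
t 6.8667 p [ 0.5114 -0.1375  0.153 ] 
R [[-0.072  0.997  0.001]
 [ 0.997  0.072 -0.   ]
 [-0.     0.001 -1.   ]] F [-0.6  0.3 -0.4] gw 0.6828191187442232 0.0
shift [-1.3 -2.5 87. ] turn [ 0.001  0.    -0.003]
[[428. 228.]
 [537. 278.]
 [239. 412.]
 [352. 468.]]
[[242. 282.]
 [399. 358.]]
```

View pics/s3.png

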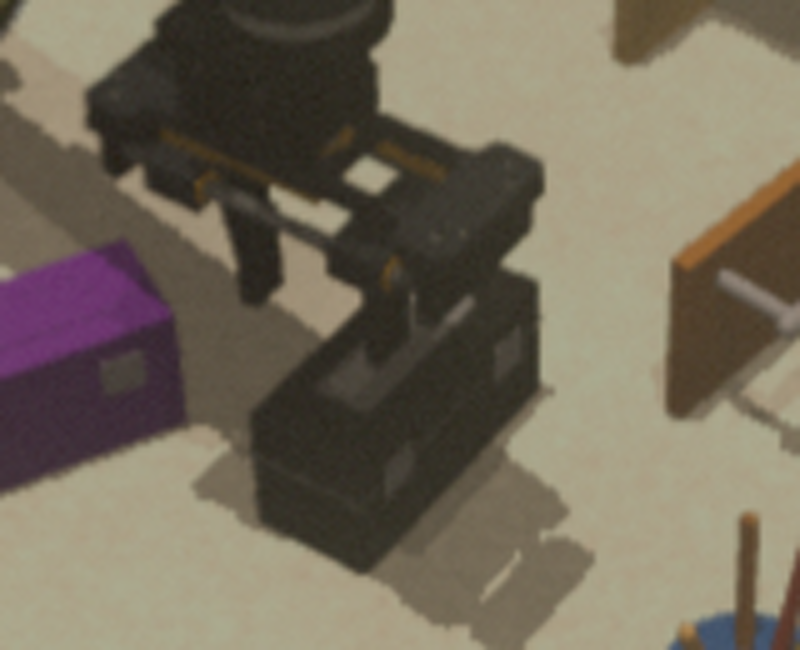

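The open fingers straddle the case near its tail: left finger at (258,303), near finger at (388,355), and case top corners at (253,412), (365,475) and (540,285). The centring is within about 4 mm, so I'll descend.

Call:
send_rows:
  xyz:
    - [0, 0, 0]
    - [0, 0, 10]
    - [0, 0, 20]
    - [0, 0, 32]
    - [0, 0, 44]
    - [0, 0, 56]
    - [0, 0, 68]
    - [0, 0, 78]
    - [0, 0, 85]
    - [0, 0, 87]
  dr:
    - [0, 0, 0]
    - [0, 0, 0]
    - [0, 0, 0]
    - [0, 0, 0]
    - [0, 0, 0]
    - [0, 0, 0]
    - [0, 0, 0]
    - [0, 0, 0]
    - [0, 0, 0]
    - [0, 0, 0]

```text
time: 7.75
position: [0.5099, -0.1383, 0.0639]
tool_rot: [-2.141, -2.296, 0.001]
ft_force: [0.1, -0.3, 0.8]
grip_width: 0.996
grip_force: 0.0
```

Call:
send_rows:
  xyz:
    - [0, 0, 0]
    - [0, 0, 0]
    - [0, 0, 0]
    - [0, 0, 0]
    - [0, 0, 0]
    - [0, 0, 0]
    - [0, 0, 0]
    - [0, 0, 0]
    - [0, 0, 0]
    - [0, 0, 0]
  dr:
    - [0, 0, 0]
    - [0, 0, 0]
    - [0, 0, 0]
    - [0, 0, 0]
    - [0, 0, 0]
    - [0, 0, 0]
    - [0, 0, 0]
    - [0, 0, 0]
    - [0, 0, 0]
    - [0, 0, 0]
  jaw: 50
  grip_force: 25

```text
time: 8.58
position: [0.5107, -0.139, 0.0661]
tool_rot: [2.142, 2.298, -0.002]
ft_force: [-2.2, -0.8, 5.9]
grip_width: 0.739
grip_force: 25.0
```

```bash
python3 - <<'E'
from h import *
st(); go(506,155,66,88.2)
E
```

```text
t 8.5833 p [ 0.5107 -0.139   0.0661] 
R [[-0.07   0.998 -0.   ]
 [ 0.998  0.07  -0.001]
 [-0.001 -0.    -1.   ]] F [-2.2 -0.8  5.9] gw 0.7386894298429437 24.964045146480203
shift [ 2.936e+02  1.590e+01 -2.000e-01] turn [-0.     0.001  0.101]
```

Call:
send_rows:
  xyz:
    - [8, 0, -1]
    - [22, 0, -1]
    - [44, 0, -1]
    - [66, 0, -1]
    - [88, 0, -1]
    - [112, 0, -1]
    - [136, 1, -1]
    - [160, 1, -1]
    - [184, 1, -1]
    - [200, 1, -1]
  dr:
    - [0, 0, 0]
    - [0, 0, 0.01]
    - [0, 0, 0.02]
    - [0, 0, 0.035]
    - [0, 0, 0.05]
    - [0, 0, 0.065]
    - [0, 0, 0.08]
    - [0, 0, 0.095]
    - [0, 0, 0.101]
    - [0, 0, 0.101]

```text
time: 9.42
position: [0.4969, 0.0642, 0.0662]
tool_rot: [-2.253, -2.188, -0.001]
ft_force: [0.4, -0.8, -2.4]
grip_width: 0.738
grip_force: 24.9
```

```bash
python3 - <<'E'
from h import *
st(); go(504,257,67,88.2)
im=get_image('scene'); crop('pics/s4.png',im,240,120,450,280,3.8)
E
```

```text
t 9.4167 p [0.4969 0.0642 0.0662] 
R [[ 0.029  1.    -0.   ]
 [ 1.    -0.029  0.001]
 [ 0.001 -0.    -1.   ]] F [ 0.4 -0.8 -2.4] gw 0.7375622513386921 24.93966832291335
shift [192.9   1.6  -0.5] turn [-0.    -0.001  0.002]
```

View pics/s4.png

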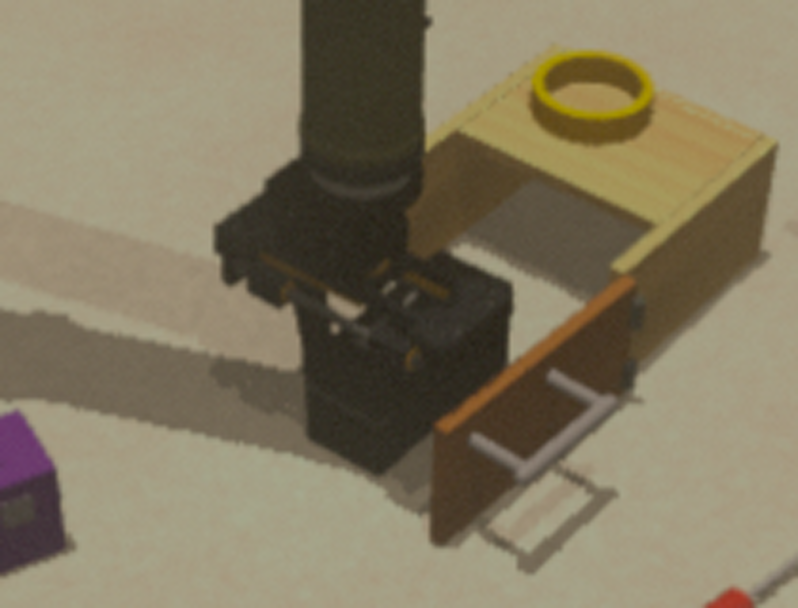

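The case is level in the gripper beside the open door, aligned with the mouth and clear of both door and walls. I'll slide it in.

Call:
send_rows:
  xyz:
    - [10, 0, 0]
    - [30, 0, 0]
    - [52, 0, 0]
    - [75, 1, 0]
    - [98, 1, 0]
    - [121, 1, 0]
    - [144, 1, 0]
    - [165, 2, 0]
    - [180, 2, 0]
    - [188, 2, 0]
  dr:
    - [0, 0, 0]
    - [0, 0, 0]
    - [0, 0, 0]
    - [0, 0, 0]
    - [0, 0, 0]
    - [0, 0, 0]
    - [0, 0, 0]
    - [0, 0, 0]
    - [0, 0, 0]
    - [0, 0, 0]

```text
time: 10.3
position: [0.505, 0.2511, 0.0662]
tool_rot: [-2.253, -2.187, -0.001]
ft_force: [0.1, -1.4, -2.3]
grip_width: 0.735
grip_force: 24.9
```

Call:
send_rows:
  xyz:
    - [0, 0, 1]
    - [0, 0, 1]
    - [0, 0, 1]
    - [0, 0, 1]
    - [0, 0, 1]
    - [0, 0, 1]
    - [0, 0, 1]
    - [0, 0, 1]
    - [0, 0, 1]
    - [0, 0, 1]
  dr:
    - [0, 0, 0]
    - [0, 0, 0]
    - [0, 0, 0]
    - [0, 0, 0]
    - [0, 0, 0]
    - [0, 0, 0]
    - [0, 0, 0]
    - [0, 0, 0]
    - [0, 0, 0]
    - [0, 0, 0]
  jaw: 87

```text
time: 11.13
position: [0.5056, 0.2488, 0.0655]
tool_rot: [2.256, 2.187, -0.0]
ft_force: [-0.1, -0.8, 0.1]
grip_width: 1.001
grip_force: 0.0
```

```bash
python3 - <<'E'
from h import *
st()
E
```

```text
t 11.1333 p [0.5056 0.2488 0.0655] 
R [[ 0.031  1.     0.   ]
 [ 1.    -0.031 -0.   ]
 [-0.     0.    -1.   ]] F [-0.1 -0.8  0.1] gw 1.00147839584377 0.0
```

Now go straight up to clear everything, back away toward the bench centre, then check.

Call:
send_rows:
  xyz:
    - [0, 0, -10]
    - [0, 0, -25]
    - [0, 0, -50]
    - [0, 0, -80]
    - [0, 0, -115]
    - [0, 0, -150]
    - [0, 0, -185]
    - [-20, 0, -215]
    - [-50, 0, -230]
    - [-80, 0, -235]
  dr:
    - [0, 0, 0]
    - [0, 0, 0]
    - [0, 0, 0]
    - [0, 0, 0]
    - [0, 0, 0]
    - [0, 0, 0]
    - [0, 0, 0]
    - [0, 0, 0]
    - [0, 0, 0]
    - [0, 0, 0]

```text
time: 11.97
position: [0.5037, 0.1705, 0.3047]
tool_rot: [2.249, 2.189, 0.008]
ft_force: [0.6, 0.4, 0.2]
grip_width: 1.0
grip_force: 0.0
```

Call:
send_rows:
  xyz:
    - [-35, 0, 0]
    - [-70, 0, 0]
    - [-105, 0, 0]
    - [-140, 0, 0]
    - [-175, 0, 0]
    - [-210, 0, 0]
    - [-245, 0, 0]
    - [-280, 0, 0]
    - [-310, 0, 0]
    - [-330, 0, 0]
  dr:
    - [0, 0, 0]
    - [0, 0, 0]
    - [0, 0, 0]
    - [0, 0, 0]
    - [0, 0, 0]
    - [0, 0, 0]
    - [0, 0, 0]
    - [0, 0, 0]
    - [0, 0, 0]
    - [0, 0, 0]

```text
time: 12.8
position: [0.4921, -0.1645, 0.3011]
tool_rot: [2.258, 2.182, -0.001]
ft_force: [0.1, -0.5, -0.3]
grip_width: 1.003
grip_force: 0.0
```

```bash
python3 - <<'E'
from h import *
st()
im=get_image('top'); im2=get_image('scene'); s=[cv2.resize(a[y0:y1,x0:x1,::-1],(400,int(400*(y1-y0)/(x1-x0))),interpolation=cv2.INTER_CUBIC) for a,x0,y0,x1,y1 in ((im,120,200,320,340),(im2,310,110,470,240))]
H=max(a.shape[0] for a in s); cv2.imwrite('pics/e.png',np.hstack([cv2.copyMakeBorder(a,0,H-a.shape[0],0,0,0) for a in s]))
E
```

```text
t 12.8 p [ 0.4921 -0.1645  0.3011] 
R [[ 0.034  0.999  0.   ]
 [ 0.999 -0.034 -0.001]
 [-0.001  0.    -1.   ]] F [ 0.1 -0.5 -0.3] gw 1.0029283902391997 0.0
```

View pics/e.png

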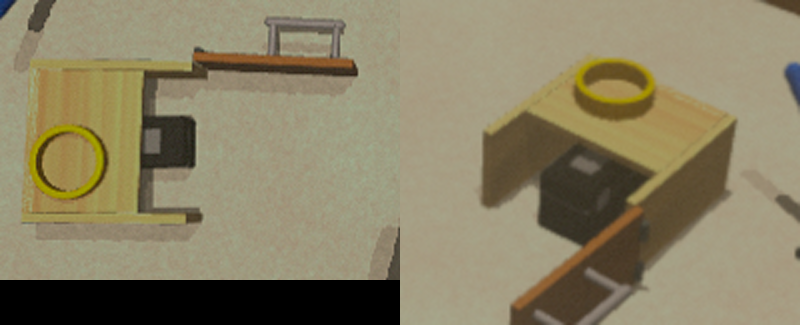

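```bash
python3 - <<'E'
from h import *
q=lambda l,z:print((ray('top',np.array(l)/2.+[120,200],z)*1000).round())
q([(195,118),(195,165)],.076); q([(193,61),(186,221)],.105); q([(197,52),(355,61)],.105)
E
```

```text
[[534. 218.  76.]
 [475. 218.  76.]]
[[603. 215. 105.]
 [406. 224. 105.]]
[[614. 210. 105.]
 [598.  14. 105.]]
```

```bash
python3 - <<'E'
from h import *
im=get_image('top')
P=lambda l:(ray('top',l,0)*1000).round(1)
# rightmost dark pixel per row over the case = bottom tail edge; wall-end bottom from near wall
for r in (262,266,270,274,278):
    row=im[r,190:235].max(1).astype(int); k=190+np.where(row<85)[0].max(); print(r,row[20:36].tolist(),k,P([[k+.5,r]]))
print('wall-foot', [ (r,im[r,205:228].max(1).tolist()) for r in (307,309,311)])
E
```

```text
262 [52, 50, 42, 45, 45, 35, 38, 65, 147, 166, 159, 159, 161, 160, 157, 156] 217 [[531.9 233.3   0. ]]
266 [50, 47, 39, 43, 60, 39, 44, 70, 166, 158, 160, 162, 160, 160, 158, 161] 217 [[521.3 233.3   0. ]]
270 [51, 49, 42, 45, 54, 39, 40, 73, 169, 160, 156, 159, 163, 157, 160, 161] 217 [[510.7 233.3   0. ]]
274 [56, 46, 39, 38, 41, 43, 41, 71, 167, 157, 160, 158, 158, 160, 158, 158] 217 [[500.1 233.3   0. ]]
278 [51, 51, 43, 45, 48, 44, 42, 77, 169, 159, 154, 162, 156, 159, 158, 160] 217 [[489.5 233.3   0. ]]
wall-foot [(307, [152, 144, 150, 150, 145, 148, 146, 136, 73, 78, 76, 78, 77, 74, 74, 84, 122, 161, 161, 162, 163, 157, 158]), (309, [162, 158, 158, 161, 159, 162, 162, 148, 78, 77, 80, 81, 78, 76, 76, 82, 129, 165, 157, 157, 157, 159, 162]), (311, [146, 150, 150, 149, 149, 151, 154, 141, 102, 108, 107, 113, 119, 124, 123, 133, 164, 160, 157, 158, 162, 158, 158])]
```

The case tail's foot is at y ≈ 233 mm and the mouth is at about 219 mm, so it sits about 14 mm inside, square and upright. The door stands at about 87°, and the tape hasn't moved.

```bash
python3 -c "
from bench import *
print(close_job())"
```

```text
the job is handed in; nothing more can be done
None
```

The job is handed in, with no verdict returned: the door stands open at about 87°, and the drill case is upright inside the cupboard with its tail about 14 mm behind the mouth. Robot time was about 13 s of the 58 s allowed, and I saw nothing else on the bench or cupboard disturbed.

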